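# Shim the rocking comparator stand

### The arm

A 6-joint arm with a two-finger parallel gripper is mounted at the origin on a cart in front of the work surface, level with it; the furniture and walls round the work are solid. World frame = base frame: x ahead of the robot, y to its left, z up, the work surface at z = 0. Lengths are in m, angles in degrees, forces in N, time in s.
With the tool pointing down it reaches from about 0.225 to 0.725 m from the base axis. Payload 3.1 kg.
Tool frame: the origin (TCP) lies at the very end of the fingers, on their centre line; the grasp point (between the pads) lies 19 mm behind it; z points along the fingers, y is the direction in which the jaws open and shut (so a half turn about z gives the same grasp; the last joint's range is limited). The gripper opens to 85 mm and grips with 20 to 120 N. Pads are 22 mm wide; open, the fingers measure 114 mm over their backs; the gripper's body (76 mm by 85 mm) begins 54 mm behind the grasp point. The pads swing forward as they close: fully open they stand 13 mm farther back than shut.
Start: joints at [-76.135, 2.75, 5.684, 92.934, 0, 82.678], TCP at [0.19, -0.49, 0.231] pointing down, gripper open.
Joint ranges: [-166.93, 166.93], [-56.73, 111.36], [-69.38, 81.34], [-121.58, 131.49], [-85.45, 84.26], [-180, 180]. Speed limits (degrees/s): [159.86, 159.86, 180, 180, 180, 180].

### API

Orientations are given as [roll, pitch, yaw] about the fixed x, y, z axes, in that order (R = Rz(yaw) Ry(pitch) Rx(roll)).
In Python, from station import ctrl, hand, kinematics, imaging gives the robot as it stands. Calls block until the motion is done:
- ctrl.reach(position, orientation): joint-space move of the TCP to a pose.
- ctrl.move_l(position, attitude=None, vel=0.15, guard=None): straight line of the TCP; attitude=None keeps the orientation; vel is the mean speed in m/s. With guard (N) it stops when the force on the tool has changed by that much, and returns True; else False.
- ctrl.move_j(angles): joint-space move.
- hand.gripper_to(opening, grip_force=None): finger opening in m; grip_force is the grip in N (None keeps the last); returns when the fingers have stopped.
- ctrl.pause(seconds).
- kinematics.inverse_kinematics(position, orientation): joint angles nearest the present ones, or None.
- ctrl.observe(): the state.
- imaging.snapshot(name): name is "side" or "top"; returns a dict with "image" (384x512x3 uint8, red, green, blue), "intrinsics" (3x3 intrinsics, pixels), "pose" (4x4, takes a point from camera to world coordinates). Camera axes: x right, y down, z forward; pixel columns grow to the right and rows downward; lengths in m; the calibration is good to about 2 mm. A picture is of the moment at which its call begins. There is no depth.
A pose or a line that the arm cannot do raises ctrl.IKError and nothing moves.
- ctrl.sign_off(): hands the job in, once; it reports no verdict.
The state is a dict: "time_s": time; "joints": joint angles; "dq": joint speeds; "tau": joint torques, N m; "ee_pos": TCP position; "ee_rot": TCP orientation; "ft_force": force on the tool from outside, world axes, zero at the start; "ft_torque": the same for the moment, N m; "opening": finger opening in m.
Only numpy, scipy, OpenCV 4.12 (cv2) and the standard library are available. Lean on these libraries where they do the work, as an engineer would, in place of code of your own. Each camera call takes 0.05 s, during which the arm holds its last target.

### The job

The dial comparator stand rocks because its front-left foot is short and hangs above the bench. Push the flat metal wedge, thin end first, squarely under that foot until it is snug and the stand no longer rocks, then press down lightly on the round black cap above that foot to check that the corner stays up, and let go. Only push and press with the fingers: lift nothing, do not jack the stand out of level or shove it along the bench, and leave the other things on the bench alone.

Things in the scene. Friction and masses are not known exactly. Their poses are not given: they have to be found in the camera images.
- stand: Loose grey dial comparator stand, 2.2 kg, level on three of its four feet. Origin: on the bench under the base's centre; the dial faces its -x, y to its left, z up. Base plate 170 (x) by 160 (y) mm, 24 to 38 mm above the bench. Feet: discs of 12 mm radius at x = +-65, y = +-60 mm. Column and dial, 160 mm tall, on the rear right; all taller than 45 mm is over 70 mm from the front-left cap.
- short_foot (a point): Centre of the underside of the short front-left foot (x = -65, y = +60 mm on the stand), a flat disc of 12 mm radius, 9 mm above the bench while the stand is level. Unshimmed, about 3 to 4 N on its cap tips that corner down. Driving the wedge on after it binds (a push over about 8 to 13 N) slides the whole stand along the bench.
- cap: Round black cap, 26 mm across and 6 mm high, on top of the base plate right above the short foot; origin at the centre of its underside, 38 mm above the bench; fixed to the stand.
- cap_top (a point): Centre of the top face of that cap, 44 mm above the bench: where to press.
- wedge: Loose plain metal wedge, 0.25 kg, flat on the bench to the left of the stand, thin end roughly towards the short foot: 100 mm long (its x), 90 mm wide (its y). Origin: centre of its underside. The top slopes evenly from 2 mm thick at the thin end (+x) to 22 mm at the upright heel face (-x). It stays put by friction when released.
- wedge_tip (a point): Middle of the wedge's thin edge, on the bench. Snug, the foot's near edge stands where the wedge is 9 mm thick, 35 mm from this edge, so the foot's centre is about 23 mm from it.
- wedge_heel (a point): Middle of the wedge's upright heel face (90 mm wide, 22 mm high, facing the wedge's -x), 11 mm above the bench: where to push. The wedge slides on the bench under some 1 to 3 N; once it binds under the foot the push needed rises sharply within a few mm.
- plug_gauge_a: Bystander: steel plug gauge lying on the bench, 97 mm long, 22 mm thick.
- plug_gauge_b: Bystander: steel plug gauge lying on the bench, 97 mm long, 23 mm thick.
- tape_roll: Bystander: flat roll of black tape, 60 mm across, 19 mm high.
- marker: Bystander: marker pen lying on the bench, 135 mm long.
- stamp: Bystander: upright hand stamp, 64 mm tall, 25 by 34 mm foot.
- screw_driver: Bystander: screwdriver lying on the bench, 190 mm long.

How it is judged (in metres and radians):
On the way, in this order (a step that is already met when the one before it is completed fails the run):
1. the wedge is snug under the short foot and bears on it, the stand level (contact force between wedge and stand above 1 N and x of short_foot in the frame of wedge between -0.01 and 0.04 m and y of short_foot in the frame of wedge between -0.033 and 0.033 m and angle between stand's own z axis and vertical below 0.015 rad), for 0.2 s.
2. the cap over the short foot is pressed with more than 3 N and the corner stays up (contact force between the fingers and cap above 3 N and contact force between wedge and stand above 3 N and angle between stand's own z axis and vertical below 0.015 rad), for 0.2 s.
At the end, for the whole second after the job is handed in: The wedge lies flat on the bench under the short foot and bears on it with more than 0.7 N, the whole width of the foot over the wedge (its centre between 10 and 60 mm from the thin end and within 33 mm of the middle line), the stand level within 0.015 rad, both at rest (contact force between wedge and stand above 0.7 N and x of short_foot in the frame of wedge between -0.01 and 0.04 m and y of short_foot in the frame of wedge between -0.033 and 0.033 m and angle between stand's own z axis and vertical below 0.015 rad and height (world z) of wedge below 0.004 m and linear speed of each of wedge, stand below 0.01 m/s); the robot touches nothing.
It fails at once if the wedge is lifted off the bench (height (world z) of wedge above 0.012 m).
It fails at once if the stand is lifted or tipped over (height (world z) of stand above 0.015 m or angle between stand's own z axis and vertical above 0.15 rad).
It fails at once if the stand is shoved more than 12 mm along the bench (distance of stand from where it was at the start of the episode above 0.012 m).
It fails at once if the stand is pressed with more than 45 N (contact force between the fingers and stand above 45 N).
It fails at once if a bystander is moved more than 30 mm (distance of any of plug_gauge_a, plug_gauge_b, tape_roll, marker, stamp, screw_driver from where it was at the start of the episode above 0.03 m).
It also fails if it takes over 51 s, if anything falls off the work surface, if the arm or the gripper's body presses on something with over 40 N, if the wrist force passes 120 N, or if a joint passes its speed limit or range.

## Working session

There is one attempt and no reset: what is moved stays moved. The work goes in short steps, each a Python script; the robot and the scene stay as the last script left them, time stands still between calls to the robot, and variables do not carry over. Pictures are saved under pics/ and viewed, and the job is handed in when it is done.

```bash
mkdir -p pics; ls
python3 - <<'E'
from station import ctrl,hand,kinematics,imaging
import cv2,numpy as np
np.set_printoptions(precision=4,suppress=True)
for n in("top","side"):
    s=imaging.snapshot(n);cv2.imwrite(f"pics/{n}0.png",s["image"][:,:,::-1]);print(s["intrinsics"],s["pose"])
    np.savez(f"{n}0.npz",**s)
print(ctrl.observe())
E
```

```text
pics
[[455.9505   0.     260.7433]
 [  0.     455.9505 191.7117]
 [  0.       0.       1.    ]] [[ 0.0093 -0.9918  0.1275  0.3775]
 [-0.9998 -0.0111 -0.0135  0.084 ]
 [ 0.0148 -0.1274 -0.9917  1.2694]
 [ 0.      0.      0.      1.    ]]
[[492.2098   0.     261.2589]
 [  0.     492.2098 188.8289]
 [  0.       0.       1.    ]] [[ 0.9989  0.0026 -0.0469  0.5765]
 [ 0.0438 -0.4129  0.9097 -0.8689]
 [-0.017  -0.9108 -0.4126  0.5084]
 [ 0.      0.      0.      1.    ]]
{'time_s': 0.1, 'joints': array([-76.1333,   2.7875,   5.5989,  92.9335,  -0.0003,  82.6763]), 'dq': array([ 0.0227, -0.0258,  0.2662,  0.0974, -0.0005,  0.0974]), 'tau': array([  0.0032, -33.9852,  32.0935,   0.0158,  -0.0001,   0.    ]), 'ee_pos': array([ 0.1896, -0.489 ,  0.2302]), 'ee_rot': array([-179.8789,   -0.0152,   21.1904]), 'ft_force': array([ 0.7716, -0.8605,  0.2301]), 'ft_torque': array([-0.0009,  0.0237,  0.034 ]), 'opening': 0.08548303520416187}
```

View pics/top0.png

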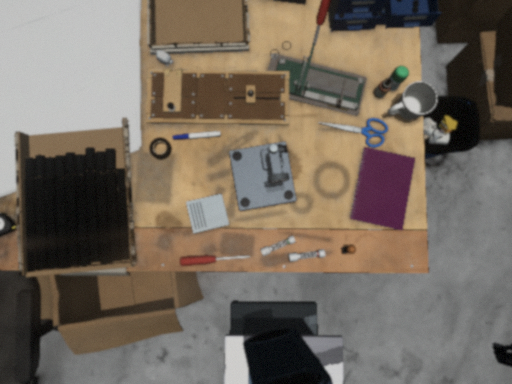

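View pics/side0.png

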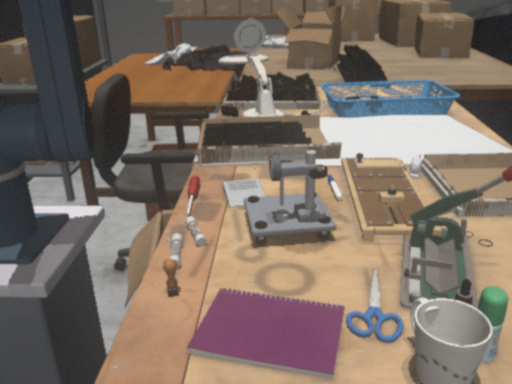

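The top view shows the stand around (263,176), the wedge around (207,213) and the front-left cap near (246,202). I'll zoom in before measuring.

Run:
```python
import cv2
i=cv2.imread("pics/top0.png")[130:280,170:340];cv2.imwrite("pics/t0z.png",cv2.resize(i,None,fx=4.5,fy=4,interpolation=2) if 0 else cv2.resize(i,None,fx=4,fy=4,interpolation=cv2.INTER_CUBIC))
i=cv2.imread("pics/side0.png")[140:260,160:360];cv2.imwrite("pics/s0z.png",cv2.resize(i,None,fx=4,fy=4,interpolation=cv2.INTER_CUBIC))
```

```text
(no output)
```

View pics/t0z.png

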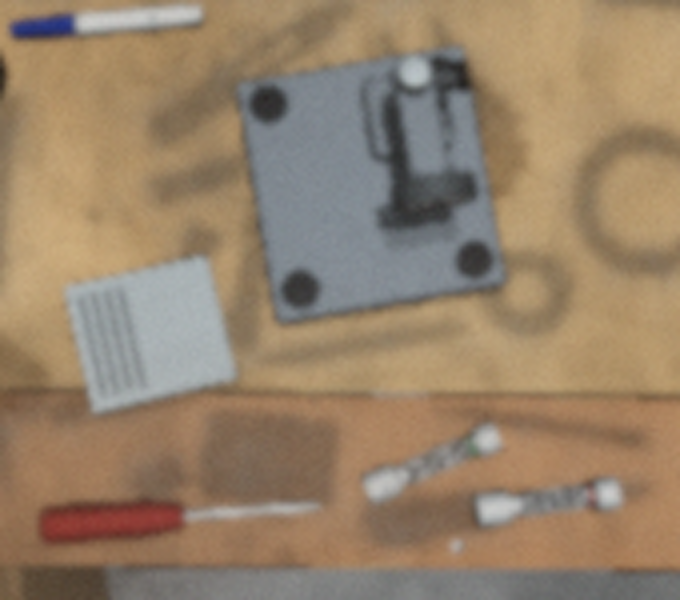

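View pics/s0z.png

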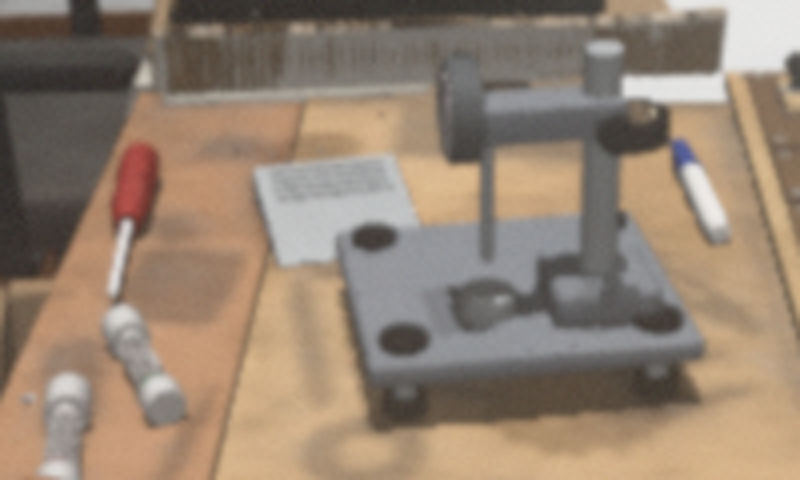

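The zoomed top view shows the wedge's heel edge on the left from (70,288) to (92,412) and its thin edge from (208,258) to (235,380). The front-left cap is at about (300,290). Next I'll measure these with masks.

```bash
cat > h.py <<'E'
import cv2,numpy as np
np.set_printoptions(precision=4,suppress=True)
def ray(s,uv,z):
    K=s["intrinsics"];T=s["pose"]
    d=T[:3,:3]@np.linalg.solve(K,[uv[0],uv[1],1.]);o=T[:3,3]
    return o+d*(z-o[2])/d[2]
def proj(s,P):
    T=s["pose"];c=T[:3,:3].T@(np.asarray(P)-T[:3,3]);p=s["intrinsics"]@c;return p[:2]/p[2]
def quad(c):
    # 4 lines fit on contour sides, from minAreaRect
    pts=c[:,0].astype(np.float32);box=cv2.boxPoints(cv2.minAreaRect(c))
    L=[]
    for k in range(4):
        a,b=box[k],box[(k+1)%4];u=(b-a)/np.linalg.norm(b-a);n=np.array([-u[1],u[0]])
        t=(pts-a)@u;d=abs((pts-a)@n);l=np.linalg.norm(b-a)
        m=(d<4)&(t>.15*l)&(t<.85*l)
        vx,vy,x,y=cv2.fitLine(pts[m],cv2.DIST_HUBER,0,.01,.01).ravel();L.append(np.cross([x,y,1],[x+vx,y+vy,1]))
    Q=[]
    for k in range(4):
        p=np.cross(L[k-1],L[k]);Q.append(p[:2]/p[2])
    return np.array(Q)
def measure(s,U=4):
    im=cv2.resize(s["image"],None,fx=U,fy=U,interpolation=cv2.INTER_CUBIC)
    hsv=cv2.cvtColor(im,cv2.COLOR_RGB2HSV)
    lo=lambda q:(np.asarray(q)+.5)/U-.5
    roi=np.zeros(im.shape[:2],np.uint8);roi[130*U:242*U,175*U:305*U]=255
    w=((hsv[...,1]<45)&(hsv[...,2]>150)).astype(np.uint8)*roi
    w=cv2.morphologyEx(w,cv2.MORPH_CLOSE,np.ones((5*U,5*U)))
    cw=max([c for c in cv2.findContours(w,0,1)[0]],key=cv2.contourArea)
    b=(hsv[...,2]<85).astype(np.uint8)*roi
    caps=[]
    for c in cv2.findContours(b,0,1)[0]:
        A=cv2.contourArea(c)/U/U
        if 20<A<150:
            (m,(a,bb),_)=cv2.fitEllipse(c)
            if bb/a<1.4:caps.append((lo(m),A))
    return lo(quad(cw)),caps,cv2.contourArea(cw)/U/U,w,b
E
python3 - <<'E'
from h import *
s=dict(np.load("top0.npz"));Q,caps,A,w,b=measure(s)
cv2.imwrite("pics/m.png",np.hstack([w,b])[500:980,700:1220])
print(Q,A)
for q in Q:print("z2",ray(s,q,.002)[:2],"z22",ray(s,q,.022)[:2])
for m,a in caps:print(m,a,ray(s,m,.044))
E
```

```text
[[185.4788 201.6714]
 [221.4749 193.2006]
 [229.1491 223.7247]
 [193.058  232.5966]] 1167.0625
z2 [0.5101 0.2764] z22 [0.508  0.2733]
z2 [0.535  0.1766] z22 [0.5325 0.1751]
z2 [0.4499 0.1536] z22 [0.4488 0.1525]
z2 [0.4244 0.2528] z22 [0.4236 0.2502]
[244.5676 201.9062] 52.4375 [0.5068 0.1108 0.044 ]
[288.1665 194.4569] 50.46875 [ 0.5284 -0.0071  0.044 ]
[236.5656 155.4773] 57.0625 [0.6342 0.1344 0.044 ]
```

The cap spacings come out at 119.9 and 129.6 mm (should be 120 and 130), and the wedge length at 100.3 mm, so the measurement is consistent. The foot is 56 mm ahead of the wedge's thin edge and less than 1 mm off its middle line. I'll approach behind the heel with the fingers partly open, so they touch at two points.

```bash
cat >> h.py <<'E'
tip=np.array([.4925,.1651]);heel=np.array([.4658,.2618]);foot=np.array([.5068,.1108])
u=(tip-heel)/np.linalg.norm(tip-heel)
yaw=np.degrees(np.arctan2(u[1],u[0]))
E
python3 - <<'E'
from h import *
from station import ctrl,hand,kinematics,imaging
p=heel-.04*u
for y in(yaw,yaw+180):
    print(y,kinematics.inverse_kinematics([*p,.2],[180,0,y]),kinematics.inverse_kinematics([*p,.007],[180,0,y]),kinematics.inverse_kinematics([*(p+.12*u),.007],[180,0,y]))
hand.gripper_to(.04)
import sys
y=yaw if kinematics.inverse_kinematics([*p,.007],[180,0,yaw]) is not None else yaw+180
ctrl.reach([*p,.2],[180,0,y])
print(ctrl.move_l([*p,.03],vel=.12),ctrl.move_l([*p,.007],vel=.04,guard=4))
o=ctrl.observe();print(o["time_s"],o["ee_pos"],o["ee_rot"],o["ft_force"],o["opening"],o["joints"])
s=imaging.snapshot("top");cv2.imwrite("pics/t1.png",cv2.resize(s["image"][130:280,170:340,::-1],None,fx=4,fy=4))
s=imaging.snapshot("side");cv2.imwrite("pics/s1.png",cv2.resize(s["image"][110:260,160:360,::-1],None,fx=4,fy=4))
E
```

```text
-74.56454896160862 [ 26.3742   5.4878   5.008   89.5202   0.     -79.0613] [ 26.3742   9.8678 -12.4753  67.6569   0.     -79.0613] [ 13.3861   6.3829 -16.3636  67.2535   0.     -92.0493]
105.43545103839138 [ 26.3742   5.4878   5.008   89.5202   0.     100.9387] [ 26.3742   9.8678 -12.4753  67.6569   0.     100.9387] [ 13.3861   6.3829 -16.3636  67.2535   0.      87.9507]
False False
5.8333 [0.4551 0.3003 0.0069] [179.9905  -0.0032 -74.5678] [ 0.0752 -0.3329 -0.061 ] 0.04012737769246766 [ 26.3718   9.879  -12.4745  67.6564  -0.0014 -79.0605]
```

View pics/t1.png

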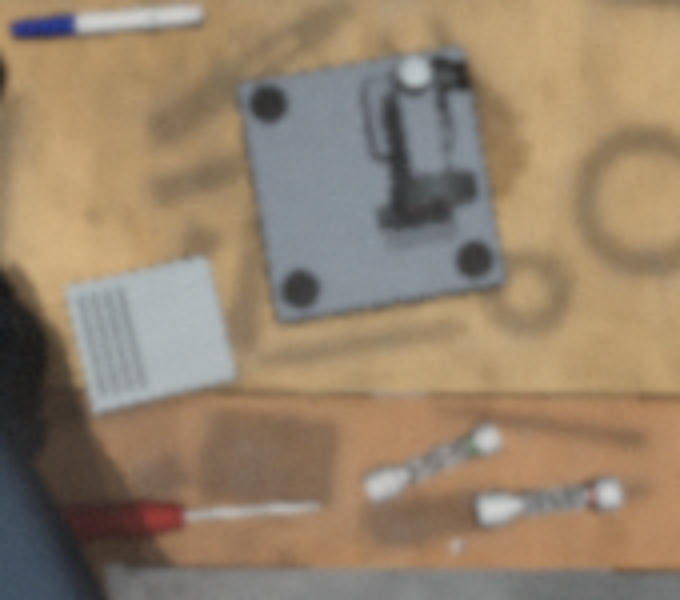

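View pics/s1.png

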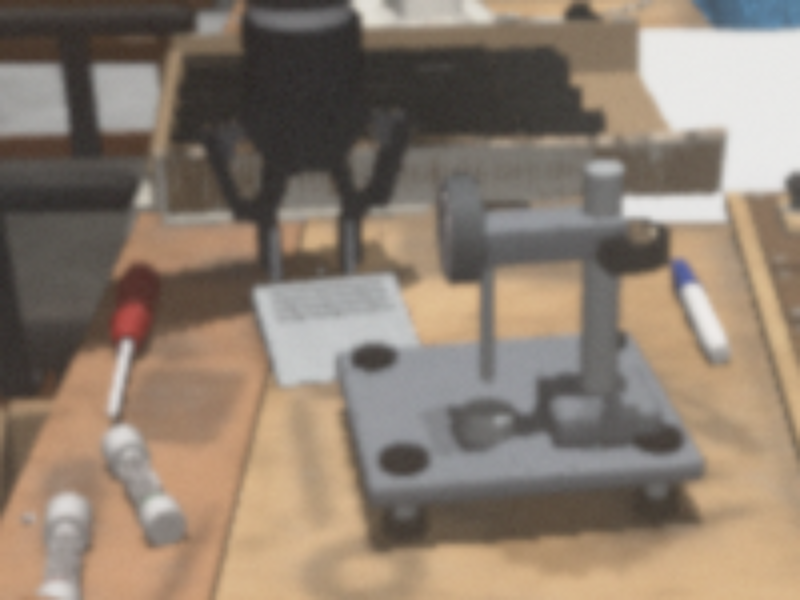

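The pictures show both fingers standing behind the heel, centred on it at about (310,275) in the side crop, and nothing has moved. Next I push forward to about 22 mm short of the expected snug point, then continue in small steps watching the force.

```bash
cat >> h.py <<'E'
def fpush(ctrl):
    f=np.mean([ctrl.observe()["ft_force"] for _ in range(3)],0);return f
E
python3 - <<'E'
from h import *
from station import ctrl,hand,kinematics,imaging
p=heel-.04*u
f0=ctrl.observe()["ft_force"];print(f0)
for d in (.025,.035,.045,.07,.085):
    g=ctrl.move_l([*(p+d*u),.007],vel=.03,guard=7)
    o=ctrl.observe();print(d,g,o["time_s"],(o["ft_force"]-f0)[:2]@u,o["ft_force"],(o["ee_pos"][:2]-p)@u)
    if g:break
s=imaging.snapshot("top");np.savez("t2.npz",**s);cv2.imwrite("pics/t2.png",cv2.resize(s["image"][130:280,170:340,::-1],None,fx=4,fy=4))
E
```

```text
[ 0.6897 -0.1595  0.1158]
0.025 False 6.9167 -0.5766035766385254 [ 0.4278  0.3663 -0.5518] 0.024942991472937902
0.035 False 7.4 -1.0096396539869816 [ 0.197   0.7518 -0.1357] 0.03528745693479722
0.045 False 7.8833 -0.8768814155816643 [-0.8409  0.3276  0.5125] 0.04559781608306496
0.07 False 8.8667 -0.584519390832879 [ 0.8577  0.4932 -0.3207] 0.07043919904503339
0.085 False 9.5167 -0.31149743663771856 [0.2963 0.055  0.1745] 0.08560433658531293
```

View pics/t2.png

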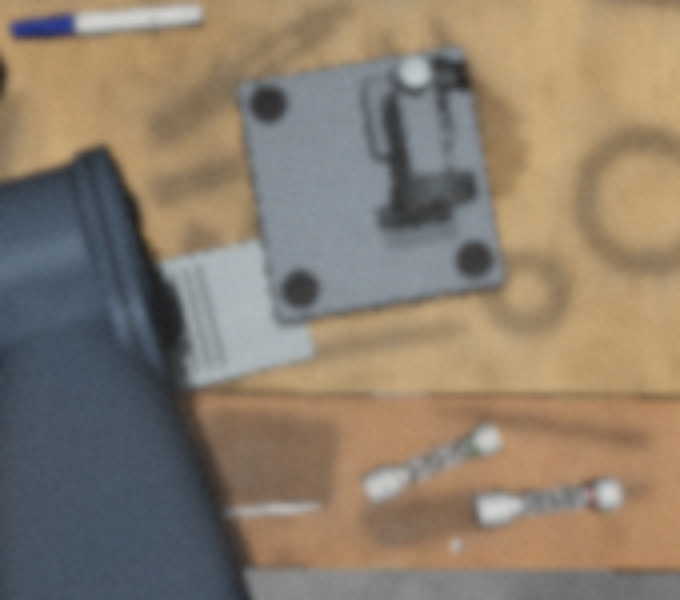

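The wedge has gone 54 mm and its thin edge is already under the base plate, lower corner at (313,355). The stand hasn't moved. I'll go on in small steps with averaged forces.

Run:
```python
from h import *
from station import ctrl,hand,kinematics,imaging
p=heel-.04*u
def favg():
    a=[]
    for _ in range(8):
        ctrl.pause(.03);a.append(ctrl.observe()["ft_force"])
    return np.mean(a,0)
d=.098
g=ctrl.move_l([*(p+d*u),.007],vel=.03,guard=6);f=favg();print(g,d,f,-f[:2]@u)
while d<.116:
    d+=.0015
    g=ctrl.move_l([*(p+d*u),.007],vel=.015,guard=5.5);f=favg();o=ctrl.observe()
    F=-f[:2]@u
    print(g,round(d,4),(o["ee_pos"][:2]-p)@u,f,"push",F,o["time_s"])
    if g or F>4.0:break
s=imaging.snapshot("top");np.savez("t3.npz",**s);cv2.imwrite("pics/t3.png",cv2.resize(s["image"][130:280,170:340,::-1],None,fx=4,fy=4))
Q,caps,A,w,b=measure(s)
for m,a in caps:print(m,a,ray(s,m,.044))
s=imaging.snapshot("side");cv2.imwrite("pics/s3.png",cv2.resize(s["image"][110:260,160:360,::-1],None,fx=4,fy=4))
```

```text
False 0.098 [-0.4031  0.0197 -0.3114] 0.12629374412154015
False 0.0995 0.09935331005969375 [-0.4407  0.8429  0.1377] push 0.9298110213731063 10.9333
False 0.101 0.10100207908418256 [-0.5162  1.1924 -0.2721] push 1.2868245429199705 11.45
False 0.1025 0.10269184469909513 [-0.4699  1.06   -0.0424] push 1.1468233699069132 11.9667
False 0.104 0.10405775319509529 [-0.3851  0.953   0.0748] push 1.0211527093783923 12.4833
False 0.1055 0.10558784596396005 [-0.3026  1.0707  0.0703] push 1.1126186686275985 13.0
False 0.107 0.10710282750576322 [-0.2806  0.6659 -0.0604] push 0.7165440347938803 13.5167
False 0.1085 0.1085977115719368 [-0.1089  0.9517  0.0492] push 0.9463306960844416 14.0333
False 0.11 0.1100814957782256 [-0.4617  1.1307  0.0351] push 1.2128479673245 14.55
False 0.1115 0.11121184133502186 [-0.8151  3.1137 -0.4481] push 3.218356067964428 15.0667
False 0.113 0.11195083736495728 [-1.3649  5.0199  0.1948] push 5.20210844721835 15.5833Traceback (most recent call last):
  File "<stdin>", line 18, in <module>
  File "h.py", line 37, in measure
    return lo(quad(cw)),caps,cv2.contourArea(cw)/U/U,w,b
              ~~~~^^^^
  File "h.py", line 17, in quad
    vx,vy,x,y=cv2.fitLine(pts[m],cv2.DIST_HUBER,0,.01,.01).ravel();L.append(np.cross([x,y,1],[x+vx,y+vy,1]))
              ~~~~~~~~~~~^^^^^^^^^^^^^^^^^^^^^^^^^^^^^^^^^
cv2.error: OpenCV(4.12.0) /io/opencv/modules/imgproc/src/linefit.cpp:50: error: (-215:Assertion failed) count > 0 in function 'fitLine2D_wods'
```

View pics/t3.png

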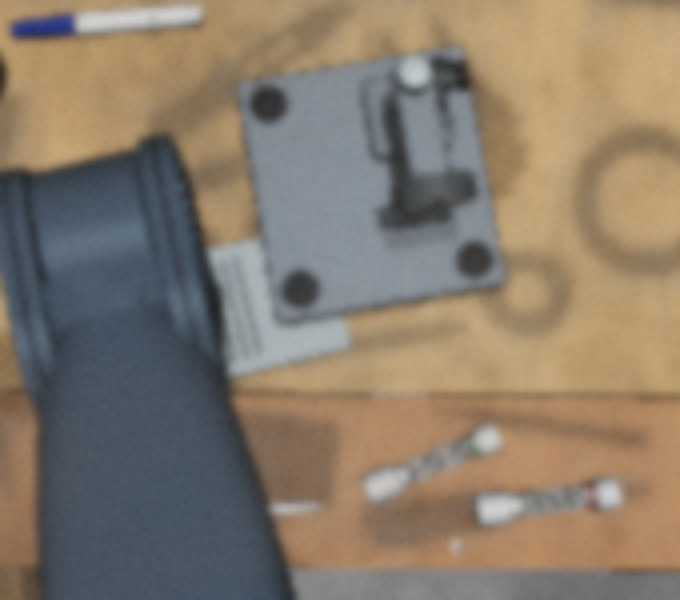

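The push was steady at about 1 N, then rose to 5.2 N within 2 mm at 112 mm of travel; I'd predicted snug at about 110. In the picture the caps haven't moved. One small extra step will make it firmly snug, still below the force that slides the stand.

Run:
```python
from h import *
from station import ctrl,hand,kinematics,imaging
p=heel-.04*u
def favg():
    a=[]
    for _ in range(8):
        ctrl.pause(.04);a.append(ctrl.observe()["ft_force"])
    return np.mean(a,0)
f=favg();print(-f[:2]@u)
ctrl.move_l([*(p+.114*u),.007],vel=.015);f=favg();o=ctrl.observe()
print((o["ee_pos"][:2]-p)@u,f,-f[:2]@u)
# release: back off, up
ctrl.move_l([*(p+.085*u),.007],vel=.08)
f=favg();print("free",f)
ctrl.move_l([*(p+.06*u),.15],vel=.15)
hand.gripper_to(0.0)
ctrl.move_l([*(p+.0*u),.2],vel=.2)
s=imaging.snapshot("top");np.savez("t4.npz",**s);cv2.imwrite("pics/t4.png",cv2.resize(s["image"][130:280,170:340,::-1],None,fx=4,fy=4))
s=imaging.snapshot("side");np.savez("s4.npz",**s);cv2.imwrite("pics/s4.png",cv2.resize(s["image"][110:260,160:360,::-1],None,fx=4,fy=4))
o=ctrl.observe();print(o["time_s"],o["ee_pos"],o["opening"])
```

```text
5.355822295793906
0.11214434440254538 [-1.7869  6.9892  0.1156] 7.212652160532677
free [-0.083  -0.0383 -0.102 ]
19.625 [0.4548 0.2994 0.1987] -8.679933195856001e-06
```

View pics/t4.png

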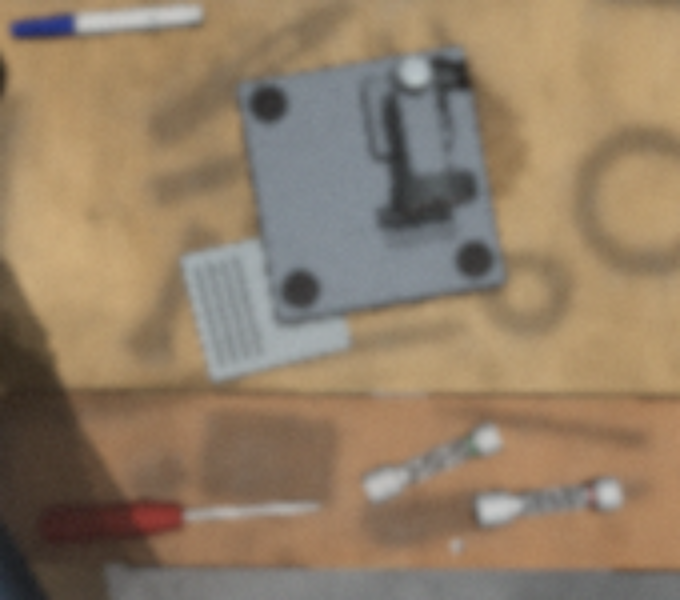

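View pics/s4.png

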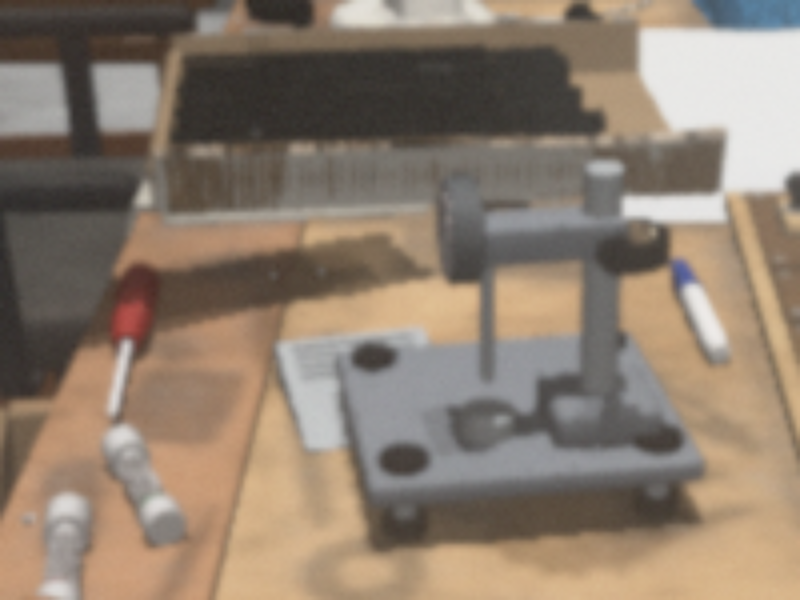

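The heel and its corners are clear at (182,255) and (212,382) in the top crop, the cap and base look unmoved, and the wedge stays under the foot. I'll re-measure the caps, then press on the front-left one with closed fingers.

Run:
```python
from h import *
from station import ctrl,hand,kinematics,imaging
s=dict(np.load("t4.npz"));U=4
def caps(s):
    im=cv2.resize(s["image"],None,fx=U,fy=U,interpolation=cv2.INTER_CUBIC);h=cv2.cvtColor(im,cv2.COLOR_RGB2HSV)
    b=np.zeros(im.shape[:2],np.uint8);b[130*U:242*U,225*U:305*U]=(h[130*U:242*U,225*U:305*U,2]<85)
    r=[]
    for c in cv2.findContours(b,0,1)[0]:
        if 20<cv2.contourArea(c)/U/U<150:
            m,(a,bb),_=cv2.fitEllipse(c)
            if bb/a<1.4:r.append(ray(s,(np.array(m)+.5)/U-.5,.044))
    return np.array(r)
C=caps(s);print(C)
# wedge corners from the zoom (heel edge z=22mm)
h1=ray(s,[170+182/4,130+255/4],.022);h2=ray(s,[170+212/4,130+382/4],.022);print("heel",h1,h2)
hm=(h1+h2)[:2]/2;v=(h2-h1)[:2];L=np.linalg.norm(v);v/=L;ux=np.array([-v[1],v[0]]);ux*=np.sign(ux@u)
c=C[np.argmin(np.linalg.norm(C[:,:2]-foot,axis=1))][:2]
print("width",L,"foot x in wedge",(c-hm)@ux-.05,"y",(c-hm)@v)
ctrl.reach([*c,.15],[180,0,yaw])
ctrl.move_l([*c,.06],vel=.12)
ctrl.pause(.2);f0=ctrl.observe()["ft_force"];print("f0",f0)
g=ctrl.move_l([*c,.036],vel=.015,guard=5)
o=ctrl.observe();print(g,o["ee_pos"],o["ft_force"]-f0,o["time_s"])
```

```text
[[ 0.5068  0.1106  0.044 ]
 [ 0.5285 -0.0072  0.044 ]
 [ 0.6342  0.1344  0.044 ]]
heel [0.5308 0.1915 0.022 ] [0.4437 0.1692 0.022 ]
width 0.08989337174171373 foot x in wedge 0.022414345993326562 y -0.0015489182952020367
f0 [-0.1487 -0.2013  0.3683]
True [0.5067 0.1106 0.0441] [-0.0999 -0.9541  3.8182] 22.5917
```

Foot position in the wedge frame is x = 22 mm, y = -1.5 mm, well inside the limits, and the stand has not moved. Finger contact came at z = 44.1 mm, which is the right height for the cap top. I'll press a little harder, hold, then release.

Run:
```python
from h import *
from station import ctrl,hand,kinematics,imaging
c=np.array([.5068,.1106]);z=.044
def favg(n=12):
    a=[]
    for _ in range(n):
        ctrl.pause(.05);a.append(ctrl.observe()["ft_force"])
    return np.mean(a,0)
f=favg(5);print(f)
while f[2]<7 and z>.036:
    z-=.0008;ctrl.move_l([*c,z],vel=.01);f=favg(5);o=ctrl.observe();print(round(z,4),o["ee_pos"],f)
f=favg();print("hold",f,ctrl.observe()["ee_pos"])
s=imaging.snapshot("side");cv2.imwrite("pics/s5.png",cv2.resize(s["image"][110:260,160:360,::-1],None,fx=4,fy=4))
ctrl.move_l([*c,.06],vel=.03);ctrl.move_l([*c,.2],vel=.15)
ctrl.reach([.35,.30,.28],[180,0,yaw])
s=imaging.snapshot("top");cv2.imwrite("pics/t6.png",cv2.resize(s["image"][130:280,170:340,::-1],None,fx=4,fy=4))
print(ctrl.observe()["time_s"],ctrl.observe()["ft_force"])
```

```text
[-0.5397  0.0056  5.4925]
0.0432 [0.5067 0.1106 0.044 ] [-1.8539  0.0644  6.2367]
0.0424 [0.5068 0.1106 0.044 ] [-3.6988 -0.2971  9.5548]
hold [-3.535  -0.2021  9.6611] [0.5068 0.1106 0.044 ]
27.375 [ 0.5391 -0.7379 -0.1558]
```

View pics/s5.png

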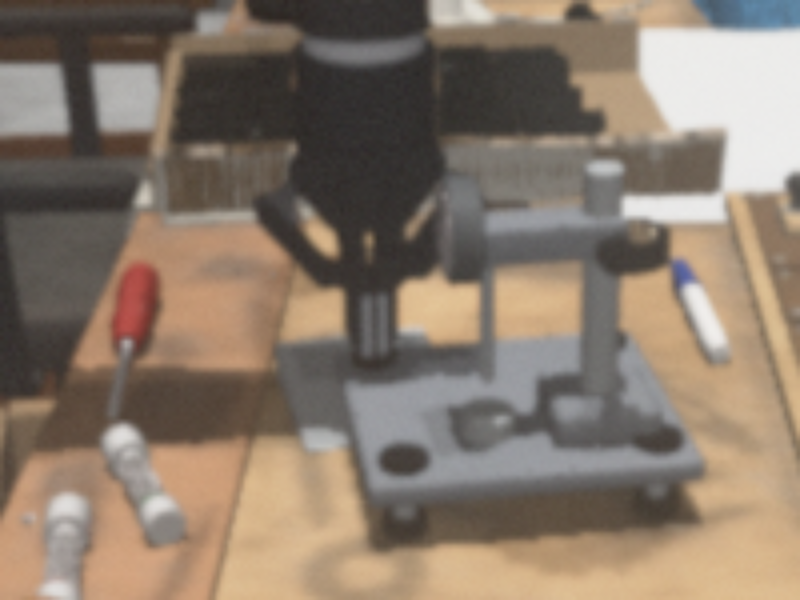

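View pics/t6.png

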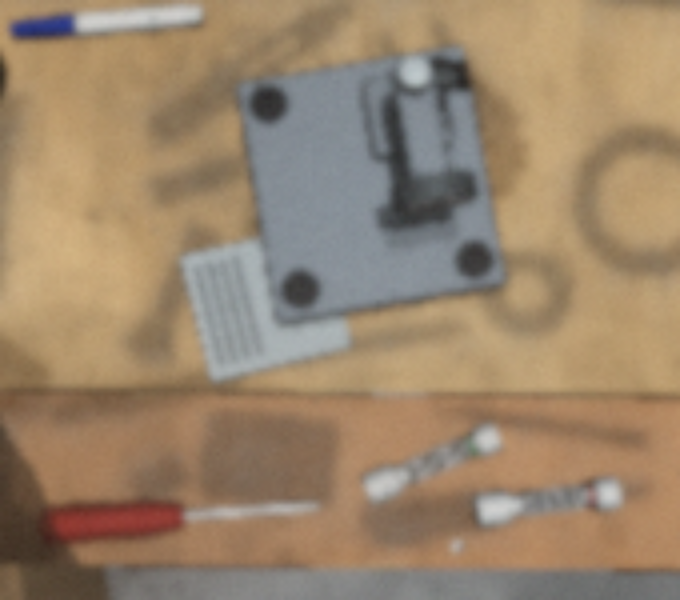

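Under the 9.7 N press the fingers stayed at z = 44.0 mm, so the corner held. After release the stand, wedge and bystanders are where they were, so I'm handing in.

Run:
```python
from station import ctrl
ctrl.pause(.3);ctrl.sign_off()
```

```text
the job is handed in; nothing more can be done
```

I pushed the wedge thin end first under the short foot, pressed the cap to check the corner, let go and handed the job in. It took about 28 s of the 51 s allowed, and no verdict is reported.

- **Wedge fit:** the push stayed near 1 N, then rose to 7.2 N over about 2 mm as the wedge bound. That is below the force that slides the stand.
- **Position:** the foot sits at about x = 22 mm, y = -1.5 mm in the wedge frame, inside the limits. Snug should be about x = 27 mm, so it disagrees by about 5 mm. I read the heel corners off the zoomed picture by eye, so a few mm of error is likely.
- **Squareness:** the wedge went in about 5° off square to the stand, because I pushed along its own axis.
- **Press check:** I held 9.7 N on the cap and the fingers stayed at 44.0 mm, so the corner did not drop.
- **Stand and other items:** the caps re-measured within 0.3 mm of their start positions after the push. The last top view shows the stand, wedge and the bystanders in that crop unmoved. The tape roll and stamp lie mostly or wholly outside it, but the arm did not work near them.
- **Not measured:** the force left between wedge and foot after letting go, and the stand's tilt. I judged both only from the push force, the press and the pictures.

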